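Sort round rubber buffers into the dishes of their size

ROBOT

A 7-joint arm with a two-finger parallel gripper is mounted at the origin on the work surface. World frame = base frame: x ahead of the robot, y to its left, z up, the work surface at z = 0. Lengths are in m, angles in rad, forces in N, time in s.
With the tool pointing down it reaches from about 0.4 to 0.85 m from the base axis. Payload 4.5 kg.
Tool frame: the origin (TCP) lies midway between the tips of the shut fingers; the grasp point (between the pads) lies 19 mm behind it; z points along the fingers, y is the line along which they close (so a half turn about z gives the same grasp; the last joint's range is limited). The gripper opens to 88 mm and grips with 3 to 60 N. Pads are 18 mm wide; open, the fingers measure 123 mm over their backs; the gripper's body (75 mm by 187 mm) begins 45 mm behind the grasp point.
Start: joints at [1.318, 0.689, -0.195, 1.565, 0.157, 0.902, -0.215], TCP at [0.177, -0.599, 0.239] pointing down, gripper open.
Joint ranges: [-3.01, 3.01], [-0.46, 2.08], [-1.47, 1.51], [0.13, 2.56], [-1, 4.14], [0.04, 2.09], [-2.66, 2.66]. Speed limits (rad/s): [2.57, 2.57, 3.14, 3.14, 3.14, 3.14, 3.14].

INTERFACE

Orientations are given as a unit quaternion [x, y, z, w].
In Python, from plant import r, eyes, finish_job gives the robot as it stands. The module is installed in compiled form; this text tells all that it offers.
- The arm moves only by the tool move_arm, never from a script. Its argument "motion" is a list of rows, each a list of 7 numbers: the shift along the tool's x, y, z in mm, then the turn, a rotation vector about the tool's x, y, z in degrees, then the closure, from 0 (fully open) to 1 (shut). A call has 1 to 5 rows; each row is the pose to reach, as a shift and turn from the pose commanded when the call began, along the tool's axes at that moment; what a row does not reach only later rows make up. A row lasts 1/8 s, in which the tool goes at most 62.5 mm and 10.7 degrees, less where a joint would pass 70% of its speed; a pose out of reach is approached as far as the arm can. A call with a gripper value outside its range is refused whole. The fingers move at their own pace and stop on an object; "newtons" is the grip in N (left out, the last holds). Time passes only in rows, so rows that repeat a pose let the fingers close. It gives the time, the measured TCP pose, the force, the opening and the grip force at its end, in the units of the state.
- r.get_state(): the state, without advancing time (a new reading comes with each control period).
- eyes.snapshot(name): name is "scene" or "top"; returns a dict with "frame" (400x640x3 uint8, red, green, blue), "z_map" (400x640 float32, m along the optical axis (not along the pixel's ray), 0 where there is no reading), "intrinsics" (3x3 intrinsics, pixels), "world_to_cam" (4x4, takes a point from world to camera coordinates). Camera axes: x right, y down, z forward; pixel columns grow to the right and rows downward; lengths in m; the calibration is good to about 2 mm. A picture is of the moment at which its call begins.
- finish_job(): hands the job in; it is judged then, once.
The state is a dict: "clock": time; "q": joint angles; "qd": joint speeds; "joint_torque": joint torques, N m; "tool_pos": TCP position; "eef_rot": TCP orientation; "contact_force": force on the tool from outside, world axes, zero at the start; "moment": the same for the moment, N m; "opening": opening from 0.0 (shut) to 1.0 (fully open); "finger_force": force on a finger pad.
Only numpy, scipy, OpenCV 4.12 (cv2) and the standard library are available. Lean on these libraries where they do the work, as an engineer would, in place of code of your own. Each camera call takes 0.05 s, during which the arm holds its last target. There are 200 camera calls.

TASK

Sort the four round rubber buffers on the inspection bench by size: stand each one upright, steel face up, flat on the floor of its own round white dish - the smallest buffer in the smallest dish, the next in the next, and so on up to the largest in the largest. Leave the two square blocks where they are.

Things in the scene. Friction and masses are not known exactly. Their poses are not given: they have to be found in the camera images.
- buffer_small: the smallest of the four round rubber buffers: loose upright cylinder 30 mm in diameter and 40 mm tall, black rubber with a 4 mm bright steel plate (small dark bolt hole in its centre) as its top face. Origin: centre of its underside; z up through the steel plate.
- buffer_medium: the second smallest of the four round rubber buffers: loose upright cylinder 40 mm in diameter and 40 mm tall, black rubber with a 4 mm bright steel plate (small dark bolt hole in its centre) as its top face. Origin: centre of its underside; z up through the steel plate.
- buffer_large: the second largest of the four round rubber buffers: loose upright cylinder 50 mm in diameter and 40 mm tall, black rubber with a 4 mm bright steel plate (small dark bolt hole in its centre) as its top face. Origin: centre of its underside; z up through the steel plate.
- buffer_extra_large: the largest of the four round rubber buffers: loose upright cylinder 60 mm in diameter and 40 mm tall, black rubber with a 4 mm bright steel plate (small dark bolt hole in its centre) as its top face. Origin: centre of its underside; z up through the steel plate.
- dish_small: the smallest of the four round shallow white-enamelled metal dishes, fixed to the bench: 54 mm outer and 48 mm inner diameter, floor 3 mm thick, rim 10 mm above the bench. For the smallest round buffer. Origin: centre of its underside, on the bench; z up.
- dish_medium: the second smallest of the four round shallow white-enamelled metal dishes, fixed to the bench: 64 mm outer and 58 mm inner diameter, floor 3 mm thick, rim 10 mm above the bench. For the second smallest round buffer. Origin: centre of its underside, on the bench; z up.
- dish_large: the second largest of the four round shallow white-enamelled metal dishes, fixed to the bench: 74 mm outer and 68 mm inner diameter, floor 3 mm thick, rim 10 mm above the bench. For the second largest round buffer. Origin: centre of its underside, on the bench; z up.
- dish_extra_large: the largest of the four round shallow white-enamelled metal dishes, fixed to the bench: 84 mm outer and 78 mm inner diameter, floor 3 mm thick, rim 10 mm above the bench. For the largest round buffer. Origin: centre of its underside, on the bench; z up.
- block_small: the smaller square rubber block, not to be moved: loose, 36 x 36 mm, 40 mm tall, black rubber with a bright steel top plate with a small dark bolt hole. Origin: centre of its underside; x and y along its sides, z up.
- block_large: the larger square rubber block, not to be moved: loose, 50 x 50 mm, 40 mm tall, black rubber with a bright steel top plate with a small dark bolt hole. Origin: centre of its underside; x and y along its sides, z up.
Not all that is in view belongs to the job. What is shaped like the buffer_small but purple is not meant.

How it is judged:
By the outcome, as a careful person would: the job done as asked, in the order asked, and still so for the second after the job is handed in, with the robot touching nothing.
It also fails if it takes over 90 s, if anything falls off the work surface, if the arm or the gripper's body presses on something with over 40 N, if the wrist force passes 120 N, or if a joint passes its speed limit or range.

## Working session

There is one attempt and no reset: what is moved stays moved. The work goes in short steps, Python scripts to look and compute and a tool call to move; the robot and the scene stay as the last step left them, time stands still between calls to the robot, and variables do not carry over. Pictures are saved under pics/ and viewed, at most 14 in all, crops included, and the job is handed in when it is done.

Besides the shell and the picture viewer there is one more tool, called after "Call:" as name([rows], argument=value, ...), one row to a line, values as JSON. move_arm: Moves the arm, as the interface text tells. Its arguments: {"type":"object","properties":{"motion":{"type":"array","items":{"type":"array","items":{"type":"number"}}},"newtons":{"type":"number"}},"required":["motion"]}

```bash
mkdir -p pics; python3 - <<'E'
from plant import r,eyes
import cv2,numpy as np
for n in("top","scene"):
    s=eyes.snapshot(n); cv2.imwrite(f"pics/{n}0.png",s["frame"][:,:,::-1]); np.savez(f"{n}0.npz",**s)
    print(n,s["intrinsics"].round(1).tolist(),s["world_to_cam"].round(3).tolist())
print(r.get_state())
E
```

```text
top [[417.6, 0.0, 328.0], [0.0, 417.6, 198.7], [0.0, 0.0, 1.0]] [[0.011, -1.0, 0.027, -0.019], [-0.985, -0.016, -0.175, 0.481], [0.175, -0.025, -0.984, 0.989], [0.0, 0.0, 0.0, 1.0]]
scene [[430.6, 0.0, 326.1], [0.0, 430.6, 200.0], [0.0, 0.0, 1.0]] [[0.632, 0.774, -0.023, -0.331], [0.445, -0.387, -0.807, -0.186], [-0.634, 0.5, -0.59, 1.189], [0.0, 0.0, 0.0, 1.0]]
{'clock': 0.1, 'q': array([ 1.31779961,  0.68986003, -0.19451827,  1.56622696,  0.15732672,
        0.90248627, -0.21509593]), 'qd': array([ 0.00033141, -0.00187121,  0.00024871, -0.00323783, -0.00225946,
       -0.00126918,  0.00200784]), 'joint_torque': array([-2.29766934e-03, -5.28508115e+01, -1.27091937e+00, -1.53839260e+01,
       -5.24854765e-02,  1.99062670e-03,  4.42832220e-05]), 'tool_pos': array([ 0.17659611, -0.59895603,  0.23801868]), 'eef_rot': array([ 9.89729036e-01,  1.42953856e-01, -1.82115703e-04, -7.72631400e-04]), 'contact_force': array([ 0.31882366,  0.05699094, -0.32959413]), 'moment': array([ 0.01434768, -0.01666956, -0.01595114]), 'finger_force': 0.0, 'opening': 1.0002548932824475}
```

View pics/top0.png

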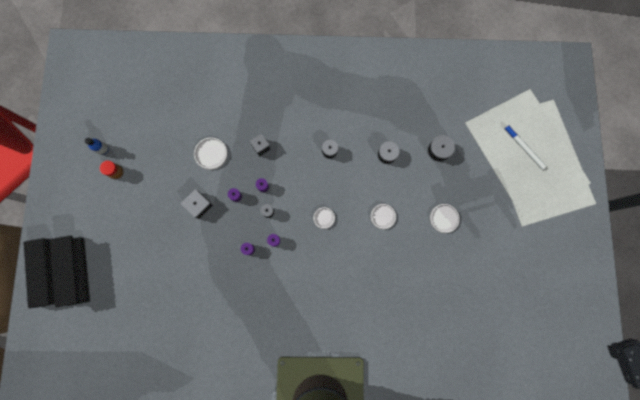

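View pics/scene0.png

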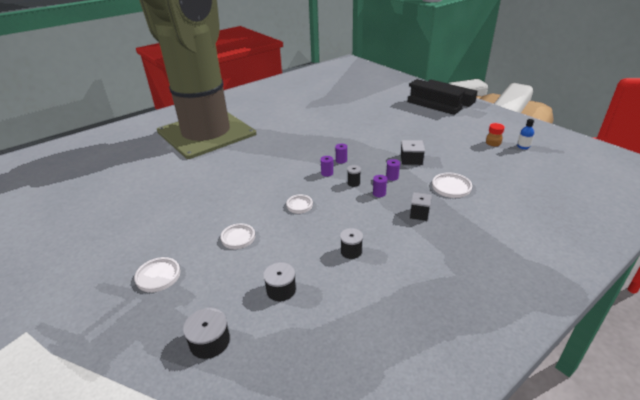

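The top view shows round steel-faced buffers at (266,211), (330,148), (389,152) and (442,148). Things that could be mistaken for them are the square blocks at (260,145) and (196,204), and four purple cylinders at (262,185), (234,195), (274,240) and (247,249) standing around the small buffer. The dishes are at (325,217), (384,216), (445,218) and (211,153).

```bash
cat > h.py <<'E'
import numpy as np,cv2
def load(n,i=0): return dict(np.load(f"{n}{i}.npz"))
def points(s):
    K,T=s["intrinsics"],s["world_to_cam"]; z=s["z_map"]; v,u=np.indices(z.shape)
    P=np.stack([(u-K[0,2])/K[0,0]*z,(v-K[1,2])/K[1,1]*z,z],-1)-T[:3,3]
    W=P@T[:3,:3]; W[z==0]=np.nan; return W
def ray(s,uv,h):
    K,T=s["intrinsics"],s["world_to_cam"]; d=T[:3,:3].T@np.linalg.solve(K,[*uv,1]); c=-T[:3,:3].T@T[:3,3]
    return c+d*(h-c[2])/d[2]
def find(s,box=(.3,.85,-.45,.45)):
    """steel/purple tops by height, dishes by white; each: kind,u,v,x,y,diameter mm (area-equivalent)"""
    W=points(s); f=s["frame"].astype(int); hsv=cv2.cvtColor(s["frame"],cv2.COLOR_RGB2HSV)
    inb=(W[...,0]>box[0])&(W[...,0]<box[1])&(W[...,1]>box[2])&(W[...,1]<box[3])
    out=[]
    for kind,h,m in(("steel",.04,(W[...,2]>.03)&(W[...,2]<.05)&(hsv[...,1]<60)&(hsv[...,2]>75)),("purple",.04,(hsv[...,1]>110)&(W[...,2]>.03)),("dish",.01,(hsv[...,2]>170)&(hsv[...,1]<40))):
        m=(m&inb).astype(np.uint8)
        if kind!="purple": m=cv2.morphologyEx(m,cv2.MORPH_CLOSE,np.ones((5,5)))
        cs,_=cv2.findContours(m,cv2.RETR_EXTERNAL,cv2.CHAIN_APPROX_NONE)
        for c in cs:
            if len(c)<10: continue
            q=np.array([ray(s,p,h)[:2] for p in c[:,0]],np.float32)*1000
            (x,y),(a,b),_=cv2.fitEllipse(q); 
            hl=np.nanmedian(W[...,2][cv2.drawContours(np.zeros_like(m),[c],-1,1,-1)>0])
            (e,ww,ang)=cv2.minAreaRect(q)
            out.append((kind,*c[:,0].mean(0).round(),round(x,1),round(y,1),round(a,1),round(b,1),round(ang),round(hl*1000)))
    return out
E
python3 - <<'E'
from h import *
for n in("top","scene"):
    s=load(n); print(n)
    for o in find(s): print(*o)
E
```

```text
top
steel 267.0 210.0 452.2 137.3 28.0 29.1 46 40
steel 195.0 203.0 466.8 312.6 57.5 59.4 47 40
steel 389.0 151.0 608.6 -167.1 48.0 50.9 89 40
steel 330.0 147.0 614.7 -16.4 37.2 39.9 1 40
steel 443.0 146.0 623.0 -304.1 58.3 60.8 88 40
steel 259.0 142.0 623.3 162.0 40.4 41.1 36 40
purple 247.0 248.0 357.0 181.5 24.9 29.2 72 40
purple 273.0 240.0 378.7 118.8 25.0 28.0 46 40
purple 234.0 194.0 489.7 219.5 25.9 29.3 46 40
purple 262.0 184.0 515.8 152.6 25.3 29.2 28 40
dish 325.0 218.0 437.0 -7.0 38.7 44.6 1 3
dish 444.0 218.0 440.8 -311.1 63.5 64.9 88 3
dish 384.0 217.0 443.1 -156.0 51.3 55.9 45 3
dish 212.0 154.0 601.0 287.4 68.2 74.7 3 3
dish 485.0 137.0 675.0 -421.6 61.3 161.5 28 1
scene
steel 205.0 326.0 625.8 -305.9 59.6 60.9 75 40
steel 279.0 275.0 611.6 -168.7 49.5 51.4 61 40
steel 352.0 237.0 618.5 -18.6 39.4 41.5 49 40
steel 422.0 200.0 627.2 159.5 41.8 45.4 35 40
steel 354.0 170.0 457.2 134.4 30.1 32.1 48 39
steel 413.0 146.0 472.3 309.4 57.0 62.3 43 39
purple 380.0 180.0 524.3 146.8 28.2 43.0 46 39
purple 393.0 164.0 498.2 213.7 28.9 41.4 44 39
purple 326.0 161.0 387.5 113.2 2
[... 1129 characters left out ...]
236.0 788.1 244.2 73.2 122.7 78 0
dish 350.0 216.0 550.8 32.7 16.6 39.4 85 -1
dish 359.0 207.0 534.9 76.6 8.6 21.2 47 0
dish 263.0 242.0 487.3 -130.1 96.8 250.1 3 0
dish 504.0 204.0 721.0 308.8 6.6 19.4 25 0
dish 337.0 205.0 486.8 76.3 23.1 72.8 58 0
dish 481.0 202.0 687.9 279.8 20.3 52.5 6 0
dish 232.0 199.0 1442.0 -724.0 0.7 769.1 61 -1
dish 299.0 202.0 440.4 -4.1 55.1 59.6 52 3
dish 421.0 198.0 597.4 197.2 33.4 41.0 34 40
dish 240.0 192.0 324.6 -80.8 10.4 16.9 27 0
dish 488.0 190.0 670.1 318.1 10.0 25.4 55 0
dish 445.0 181.0 595.3 289.6 85.4 118.4 41 3
dish 354.0 168.0 416.3 170.4 19.1 26.5 49 40
dish 413.0 144.0 431.7 358.5 53.5 64.4 48 39
dish 362.0 138.0 -360.6 -484.4 5.6 10023.1 48 -1
```

```bash
cat > go.py <<'E'
import sys,numpy as np
from scipy.spatial.transform import Rotation as R
from plant import r
s=r.get_state(); p=s["tool_pos"]*1000; rot=R.from_quat(s["eef_rot"])
print("clock",round(s["clock"],2),"tcp",p.round(1),"q",s["q"].round(2),"open",round(s["opening"],3))
for a in sys.argv[1:]:
    t=np.array([float(k) for k in a.split(",")]); print(a,"->",rot.inv().apply(t-p).round(1), "dist",np.linalg.norm(t-p).round())
E
python3 - <<'E'
from h import *
f=load("top")["frame"][125:265,170:470,::-1]
cv2.imwrite("pics/crop.png",cv2.resize(f,None,fx=2.6,fy=2.6,interpolation=cv2.INTER_CUBIC))
E
python3 go.py 500,-300,238 455,136,238
```

```text
clock 0.1 tcp [ 176.6 -599.   238. ] q [ 1.32  0.69 -0.19  1.57  0.16  0.9  -0.22] open 1.0
500,-300,238 -> [ 3.948e+02 -1.952e+02  3.000e-01] dist 440.0
455,136,238 -> [ 475.  -626.1    0.9] dist 786.0
```

View pics/crop.png

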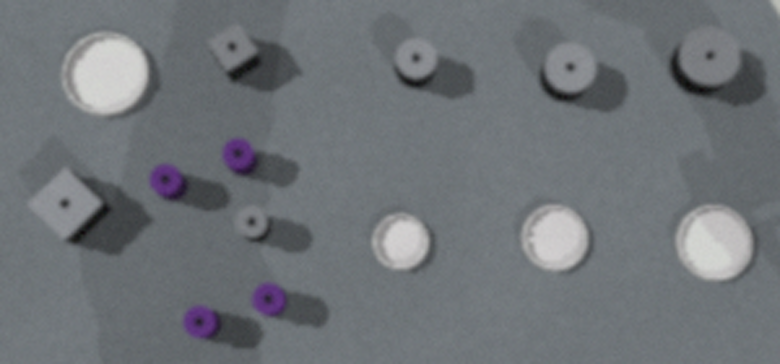

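The crop confirms it: the small steel-faced round buffer is at crop (252,222), with the purple cylinders around it. The blocks are square, and the dishes are ordered small, medium, large left to right, with the extra large at upper left.

Call:
move_arm([
  [50, -25, 0, 0, 0, 0, 0],
  [105, -50, 0, 0, 0, 0, 0],
  [160, -80, 0, 0, 0, 0, 0],
  [215, -105, 0, 0, 0, 0, 0],
  [270, -135, 0, 0, 0, 0, 0],
], newtons=15)

```text
clock: 0.72
tool_pos: [0.3987, -0.3924, 0.2385]
eef_rot: [0.99, 0.143, -0.0, 0.0]
contact_force: [-0.0, -0.1, -0.6]
opening: 0.997
finger_force: 0.0
```

Call:
move_arm([
  [45, -25, 0, 0, 0, 0, 0],
  [85, -45, 0, 0, 0, 0, 0],
  [125, -60, 0, 0, 0, 0, 0],
  [125, -60, 0, 0, 0, 0, 0],
])

```text
clock: 1.23
tool_pos: [0.5037, -0.2967, 0.2384]
eef_rot: [0.989, 0.146, 0.001, -0.001]
contact_force: [-0.7, 0.1, -0.3]
opening: 1.001
finger_force: 0.0
```

```bash
python3 go.py 455,136,120 455,136,14
```

```text
clock 1.23 tcp [ 503.7 -296.7  238.4] q [ 0.55  0.63 -0.15  1.69  0.12  0.82 -0.94] open 1.001
455,136,120 -> [  78.5 -428.1  119.3] dist 451.0
455,136,14 -> [  78.2 -427.9  225.3] dist 490.0
```

Call:
move_arm([
  [10, -50, 0, 0, 0, 0, 0],
  [20, -105, 0, 0, 0, 0, 0],
  [30, -165, 0, 0, 0, 0, 0],
  [40, -220, 0, 0, 0, 0, 0],
  [50, -275, 0, 0, 0, 0, 0],
])

```text
clock: 1.85
tool_pos: [0.4697, -0.0225, 0.2386]
eef_rot: [0.99, 0.142, -0.0, 0.0]
contact_force: [0.6, 0.3, 0.3]
opening: 1.001
finger_force: 0.0
```

Call:
move_arm([
  [10, -50, 30, 0, 0, 0, 0],
  [20, -100, 60, 0, 0, 0, 0],
  [28, -153, 100, 0, 0, 0, 0],
  [28, -153, 120, 0, 0, 0, 0],
  [28, -153, 120, 0, 0, 0, 0.3],
])

```text
clock: 2.48
tool_pos: [0.4529, 0.1309, 0.1175]
eef_rot: [0.99, 0.143, -0.002, 0.001]
contact_force: [-0.7, -0.8, 0.6]
opening: 0.911
finger_force: 0.0
```

```bash
python3 go.py 455,136,14; python3 - <<'E'
from plant import eyes
import cv2,numpy as np
s=eyes.snapshot("scene"); np.savez("scene1.npz",**s); t=eyes.snapshot("top")
a=s["frame"][60:260,250:490]; b=t["frame"][110:310,150:390]
cv2.imwrite("pics/a1.png",cv2.resize(np.hstack([a,b]),None,fx=1.65,fy=1.65)[:,:,::-1])
E
```

```text
clock 2.48 tcp [452.9 130.9 117.5] q [-0.35  0.71 -0.05  2.13  0.11  0.31 -1.77] open 0.911
455,136,14 -> [  3.9  -4.4 103.4] dist 104.0
```

View pics/a1.png

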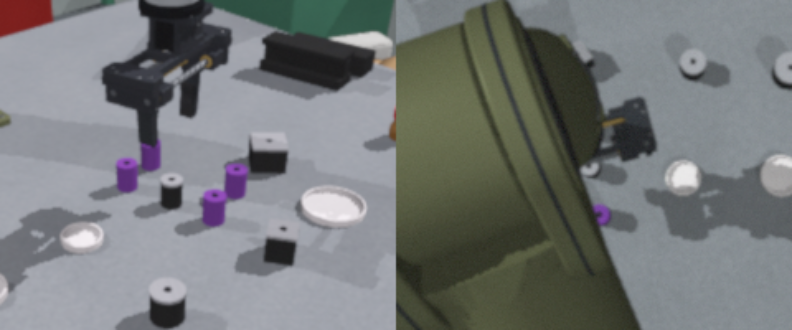

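The gripper is above the small buffer and lined up. The neighbours lie off the closing line, so I'm descending.

Call:
move_arm([
  [4, -4, 10, 0, 0, 0, 0.3],
  [4, -4, 50, 0, 0, 0, 0.3],
  [4, -4, 85, 0, 0, 0, 0.3],
  [4, -4, 103, 0, 0, 0, 0.3],
  [4, -4, 103, 0, 0, 0, 0.3],
])

```text
clock: 3.2
tool_pos: [0.4568, 0.1363, 0.0149]
eef_rot: [0.99, 0.142, -0.001, 0.0]
contact_force: [0.5, 0.3, -0.3]
opening: 0.7
finger_force: 0.0
```

Call:
move_arm([
  [0, 0, 0, 0, 0, 0, 0.9],
  [0, 0, 0, 0, 0, 0, 0.9],
  [0, 0, 0, 0, 0, 0, 0.9],
  [0, 0, 0, 0, 0, 0, 0.9],
  [0, 0, 0, 0, 0, 0, 0.9],
], newtons=15)

```text
clock: 3.82
tool_pos: [0.4572, 0.137, 0.0163]
eef_rot: [0.99, 0.143, 0.001, -0.0]
contact_force: [0.4, 0.8, 6.0]
opening: 0.338
finger_force: 15.0
```

Call:
move_arm([
  [0, 0, -30, 0, 0, 0, 0.9],
  [0, 0, -70, 0, 0, 0, 0.9],
  [0, 0, -90, 0, 0, 0, 0.9],
  [0, 0, -90, 0, 0, 0, 0.9],
])

```text
clock: 4.32
tool_pos: [0.4576, 0.1369, 0.1068]
eef_rot: [0.99, 0.143, 0.001, -0.0]
contact_force: [1.3, -0.5, -0.5]
opening: 0.335
finger_force: 15.0
```

```bash
python3 go.py 439,-5.5,80 439,-5.5,19; python3 - <<'E'
from plant import eyes
import cv2,numpy as np
s=eyes.snapshot("scene"); np.savez("scene2.npz",**s)
cv2.imwrite("pics/a2.png",cv2.resize(s["frame"][60:260,250:490],None,fx=2.5,fy=2.5)[:,:,::-1])
E
```

```text
clock 4.33 tcp [457.6 136.9 106.8] q [-0.36  0.74 -0.05  2.12  0.11  0.28 -1.79] open 0.335
439,-5.5,80 -> [-58.2 131.3  26.6] dist 146.0
439,-5.5,19 -> [-58.4 131.3  87.6] dist 168.0
```

View pics/a2.png

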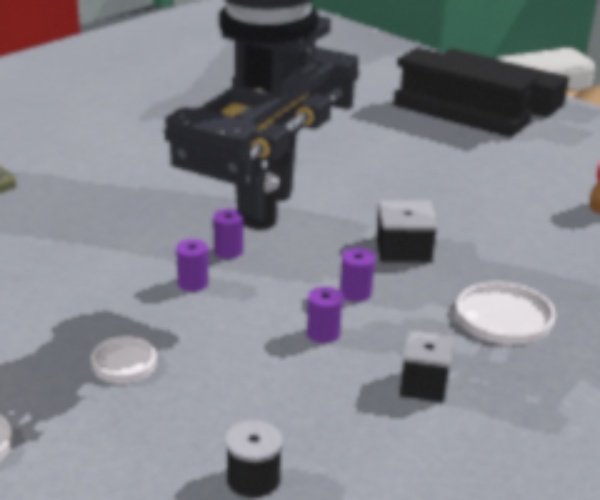

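The buffer is held upright, with its steel face at crop (272,182). The neighbours are undisturbed. Next is the small dish at crop (124,359).

Call:
move_arm([
  [-20, 45, 0, 0, 0, 0, 0.9],
  [-40, 90, 0, 0, 0, 0, 0.9],
  [-55, 125, 10, 0, 0, 0, 0.9],
  [-57, 131, 30, 0, 0, 0, 0.9],
  [-57, 131, 40, 0, 0, 0, 0.9],
])

```text
clock: 5.0
tool_pos: [0.4383, -0.0058, 0.064]
eef_rot: [0.99, 0.142, -0.001, 0.0]
contact_force: [-0.0, 0.3, -1.5]
opening: 0.333
finger_force: 15.0
```

```bash
python3 go.py 440,-5.5,20; python3 - <<'E'
from plant import eyes
import cv2,numpy as np
s=eyes.snapshot("scene"); np.savez("scene3.npz",**s)
cv2.imwrite("pics/a3.png",cv2.resize(s["frame"][100:260,210:410],None,fx=3,fy=3)[:,:,::-1])
E
```

```text
clock 5.0 tcp [438.3  -5.8  64. ] q [-0.08  0.81 -0.03  2.25  0.24  0.09 -1.62] open 0.333
440,-5.5,20 -> [ 1.9  0.3 44. ] dist 44.0
```

View pics/a3.png

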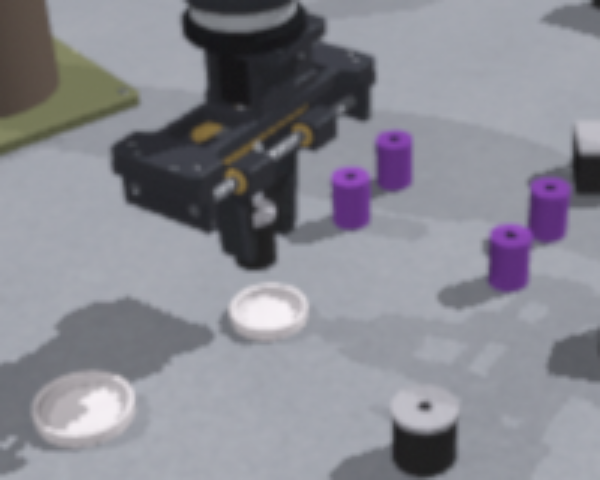

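The buffer hangs just above the small dish. Its bottom edge is at crop (256,265) and the dish centre at (268,310). Joint 6 is near its limit (0.09 against 0.04), so I'll lower carefully.

Call:
move_arm([
  [2, 0, 10, 0, 0, 0, 0.9],
  [2, 0, 20, 0, 0, 0, 0.9],
  [2, 0, 20, 0, 0, 0, 0.9],
])

```text
clock: 5.42
tool_pos: [0.4411, -0.0036, 0.0451]
eef_rot: [0.99, 0.144, -0.0, -0.0]
contact_force: [-0.7, 0.5, -0.2]
opening: 0.334
finger_force: 15.0
```

```bash
python3 go.py 440,-5.5,20; python3 - <<'E'
from h import *
s=load("scene",3)
print(ray(s,(210+256/3,100+255/3),.048)*1000, ray(s,(210+268/3,100+312/3),.007)*1000)
E
```

```text
clock 5.42 tcp [441.1  -3.6  45.1] q [-0.08  0.86 -0.02  2.25  0.36  0.04 -1.74] open 0.334
440,-5.5,20 -> [-1.6  1.5 25.1] dist 25.0
[431.09262046  -4.99901735  48.        ] [443.23014509  -6.75221529   7.        ]
```

```bash
cat > held.py <<'E'
import sys,numpy as np
from h import *
from plant import r,eyes
from scipy.optimize import least_squares
R=float(sys.argv[1]); s=eyes.snapshot("scene"); np.savez("sceneH.npz",**s); W=points(s)*1000; p=r.get_state()["tool_pos"]*1000
f=s["frame"].max(-1)
m=(np.hypot(W[...,0]-p[0],W[...,1]-p[1])<R+18)&(W[...,2]>p[2]-12)&(W[...,2]<p[2]-2)&(f<90)
q=W[m]; print(m.sum(),"z",q[:,2].min(),q[:,2].max(),"meas mean",q.mean(0).round(1))
o=least_squares(lambda c:np.hypot(q[:,0]-c[0],q[:,1]-c[1])-R,q[:,:2].mean(0)+[-6,6],loss="soft_l1")
print("centre",o.x.round(1),"tcp",p.round(1),"rms",np.sqrt((o.fun**2).mean()).round(2))
m2=(np.hypot(W[...,0]-p[0],W[...,1]-p[1])<R+18)&(f<90); print("lowest dark z",np.nanpercentile(W[...,2][m2],[1,3,10]).round(1))
E
python3 held.py 15
```

```text
31 z 33.811059530654866 43.49341283359624 meas mean [450.5  -9.5  37.7]
centre [437.6  -4.9] tcp [441.4  -3.7  45.5] rms 0.88
lowest dark z [34.7 45.  57.7]
```

Call:
move_arm([
  [5, 2, 0, 1.7, -5.8, 0, 0.9],
  [5, 2, 8, 1.7, -5.8, 0, 0.9],
  [5, 2, 15, 1.7, -5.8, 0, 0.9],
  [5, 2, 20, 1.7, -5.8, 0, 0.9],
  [5, 2, 20, 1.7, -5.8, 0, 0.9],
])

```text
clock: 6.1
tool_pos: [0.4455, -0.0049, 0.0253]
eef_rot: [0.988, 0.143, -0.053, -0.007]
contact_force: [0.1, 0.2, -1.7]
opening: 0.334
finger_force: 15.0
```

```bash
python3 go.py ; python3 held.py 15
```

```text
clock 6.1 tcp [445.5  -4.9  25.3] q [-0.02  0.91 -0.11  2.13  0.36  0.23 -1.74] open 0.334
20 z 14.079453433850462 22.949106721134807 meas mean [455.   -9.8  18.9]
centre [441.2  -7.7] tcp [445.8  -4.9  25.5] rms 1.01
lowest dark z [12.9 19.  31.4]
```

Call:
move_arm([
  [1, 0, 0, -0.9, 3, 0, 0.9],
  [1, 0, 3, -0.9, 3, 0, 0.9],
  [1, 0, 5, -0.9, 3, 0, 0.9],
  [1, 0, 5, -0.9, 3, 0, 0.9],
])

```text
clock: 6.65
tool_pos: [0.4473, -0.0047, 0.0204]
eef_rot: [0.989, 0.143, -0.025, -0.003]
contact_force: [0.4, -0.8, -0.6]
opening: 0.338
finger_force: 15.0
```

```bash
python3 go.py
```

```text
clock 6.65 tcp [447.3  -4.7  20.4] q [-0.06  0.91 -0.06  2.18  0.38  0.11 -1.76] open 0.338
```

Call:
move_arm([
  [0, 0, 0, 0, 0, 0, 0.45],
  [0, 0, 0, 0, 0, 0, 0.45],
  [0, 0, 0, 0, 0, 0, 0.45],
  [0, 0, 0, 0, 0, 0, 0.45],
])

```text
clock: 7.15
tool_pos: [0.447, -0.0047, 0.0207]
eef_rot: [0.989, 0.143, -0.025, -0.003]
contact_force: [0.5, -0.5, 0.4]
opening: 0.551
finger_force: 0.0
```

Call:
move_arm([
  [0, 0, -20, 0, 0, 0, 0.45],
  [0, 0, -60, 0, 0, 0, 0.45],
  [0, 0, -90, 0.9, -2.9, 0, 0.2],
  [0, 0, -90, -0.9, 2.9, 0, 0],
  [0, 0, -90, -0.9, 2.9, 0, 0],
])

```text
clock: 7.78
tool_pos: [0.4495, -0.005, 0.1109]
eef_rot: [0.99, 0.143, -0.0, 0.001]
contact_force: [0.3, 0.4, -0.1]
opening: 0.864
finger_force: 0.0
```

```bash
python3 go.py 617,-18,112 617,-18,14; python3 - <<'E'
from plant import eyes
from h import *
s=eyes.snapshot("scene"); np.savez("scene4.npz",**s)
for o in find(s):
  if o[0]=="steel" and abs(o[4])<60: print(*o)
cv2.imwrite("pics/a4.png",cv2.resize(s["frame"][130:290,210:410],None,fx=3,fy=3)[:,:,::-1])
E
```

```text
clock 7.78 tcp [449.5  -5.  110.9] q [-0.    0.71 -0.14  2.19  0.38  0.26 -1.77] open 0.864
617,-18,112 -> [157.   59.9  -1.1] dist 168.0
617,-18,14 -> [157.1  59.7  96.9] dist 194.0
steel 352.0 237.0 618.8 -18.5 39.8 41.8 49 40
steel 299.0 192.0 443.9 -6.2 28.7 38.4 53 42
```

View pics/a4.png

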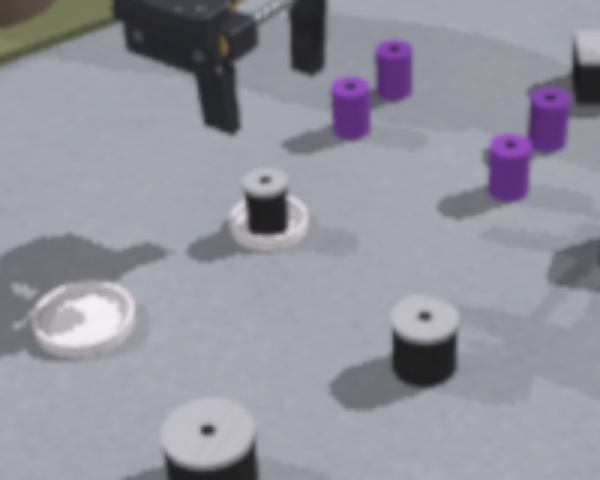

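Small buffer stands upright in its dish at crop (266,205). Next is the medium buffer.

Call:
move_arm([
  [50, 20, 0, 0, 0, 0, 0],
  [105, 40, 0, 0, 0, 0, 0],
  [156, 60, 10, 0, 0, 0, 0],
  [156, 60, 50, 0, 0, 0, 0],
  [156, 60, 70, 0, 0, 0, 0],
])

```text
clock: 8.45
tool_pos: [0.617, -0.0184, 0.0381]
eef_rot: [0.99, 0.143, -0.001, 0.0]
contact_force: [-1.1, 1.0, -0.4]
opening: 0.998
finger_force: 0.0
```

Call:
move_arm([
  [0, 0, 15, 0, 0, 0, 0],
  [0, 0, 27, 0, 0, 0, 0],
  [0, 0, 27, 0, 0, 0, 0.9],
  [0, 0, 27, 0, 0, 0, 0.9],
  [0, 0, 27, 0, 0, 0, 0.9],
])

```text
clock: 9.07
tool_pos: [0.6189, -0.0182, 0.0147]
eef_rot: [0.99, 0.143, 0.002, 0.001]
contact_force: [-0.1, 0.5, 0.3]
opening: 0.682
finger_force: 0.0
```

Call:
move_arm([
  [0, 0, 0, 0, 0, 0, 0.9],
  [0, 0, 0, 0, 0, 0, 0.9],
  [0, 0, 0, 0, 0, 0, 0.9],
])

```text
clock: 9.45
tool_pos: [0.6185, -0.0178, 0.0142]
eef_rot: [0.99, 0.143, 0.001, 0.001]
contact_force: [0.1, 1.2, 3.5]
opening: 0.446
finger_force: 15.0
```

Call:
move_arm([
  [0, 0, -30, 0, 0, 0, 0.9],
  [0, 0, -60, 0, 0, 0, 0.9],
  [0, 0, -70, 0, 0, 0, 0.9],
])

```text
clock: 9.82
tool_pos: [0.6191, -0.0183, 0.0853]
eef_rot: [0.99, 0.143, 0.002, 0.001]
contact_force: [-0.4, 0.1, -1.1]
opening: 0.447
finger_force: 15.0
```

```bash
python3 go.py 445,-155.5,60 445,-155.5,18; python3 held.py 20;python3 - <<'E'
from h import *
s=load("scene",4)
# rim ellipse of medium & large dishes: white bright vs bench, local crops
g=s["frame"].min(-1)
for (u,v,w,hh) in((238,236,28,20),(157,274,32,24)):
    c=g[v-hh:v+hh,u-w:u+w]; t,m=cv2.threshold(cv2.GaussianBlur(c,(3,3),0),0,255,cv2.THRESH_OTSU)
    cs=max(cv2.findContours(m,0,cv2.CHAIN_APPROX_NONE)[0],key=len); hull=cv2.convexHull(cs)[:,0]+[u-w,v-hh]
    q=np.array([ray(s,p,.010)[:2]*1000 for p in hull],np.float32); print(t,cv2.minEnclosingCircle(q),cv2.fitEllipse(q))
E
```

```text
clock 9.82 tcp [619.1 -18.3  85.3] q [ 0.09  0.89 -0.25  1.7   0.35  0.59 -1.64] open 0.447
445,-155.5,60 -> [-205.9   82.4   24.6] dist 223.0
445,-155.5,18 -> [-206.1   82.3   66.6] dist 232.0
53 z 73.7906375366426 83.60951357339971 meas mean [634.5 -27.2  78.7]
centre [617.6 -19.9] tcp [619.2 -18.3  85.7] rms 1.09
lowest dark z [ 82.7  94.7 161.1]
148.0 ((458.93243408203125, -151.76869201660156), 71.10276794433594) ((470.5290832519531, -151.2056884765625), (117.05177307128906, 151.17300415039062), 20.758758544921875)
174.0 ((448.8481140136719, -315.5097961425781), 39.88764953613281) ((449.1528625488281, -314.95648193359375), (66.69857025146484, 78.87394714355469), 129.57476806640625)
```

Call:
move_arm([
  [-45, 18, 0, 0, 0, 0, 0.9],
  [-95, 38, 0, 0, 0, 0, 0.9],
  [-150, 60, 0, 0, 0, 0, 0.9],
  [-195, 78, 10, 0, 0, 0, 0.9],
  [-206, 83, 25, 0, 0, 0, 0.9],
])

```text
clock: 10.5
tool_pos: [0.4399, -0.1587, 0.058]
eef_rot: [0.99, 0.141, -0.002, 0.001]
contact_force: [0.1, 0.1, -1.8]
opening: 0.453
finger_force: 15.0
```

Call:
move_arm([
  [0, 0, 10, 0, 0, 0, 0.9],
  [0, 0, 20, 0, 0, 0, 0.9],
  [0, 0, 20, 0, 0, 0, 0.9],
])

```text
clock: 10.88
tool_pos: [0.4448, -0.1549, 0.0378]
eef_rot: [0.99, 0.144, 0.001, 0.0]
contact_force: [0.1, 0.9, -0.6]
opening: 0.446
finger_force: 15.0
```

```bash
python3 go.py 446,-155.5,18; python3 held.py 20;python3 - <<'E'
from h import *
s=load("sceneH"); cv2.imwrite("pics/a5.png",cv2.resize(s["frame"][170:290,150:310],None,fx=3.5,fy=3.5)[:,:,::-1])
E
```

```text
clock 10.88 tcp [ 444.8 -154.9   37.8] q [ 0.29  0.88 -0.08  2.16  0.53  0.12 -1.57] open 0.446
446,-155.5,18 -> [ 0.9  0.8 19.8] dist 20.0
57 z 26.854124187323354 36.01121600263665 meas mean [ 461.2 -160.7   31.9]
centre [ 443.4 -156.6] tcp [ 444.9 -155.2   38.3] rms 1.24
lowest dark z [34.3 44.6 69.1]Traceback (most recent call last):
  File "<stdin>", line 2, in <module>
  File "h.py", line 2, in load
    def load(n,i=0): return dict(np.load(f"{n}{i}.npz"))
                                 ~~~~~~~^^^^^^^^^^^^^^^
    fid = stack.enter_context(open(os.fspath(file), "rb"))
                              ~~~~^^^^^^^^^^^^^^^^^^^^^^^
FileNotFoundError: [Errno 2] No such file or directory: 'sceneH0.npz'
```

```bash
python3 - <<'E'
from h import *
s=load("scene","H"); cv2.imwrite("pics/a5.png",cv2.resize(s["frame"][170:290,150:310],None,fx=3.5,fy=3.5)[:,:,::-1])
E
```

```text
(no output)
```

View pics/a5.png

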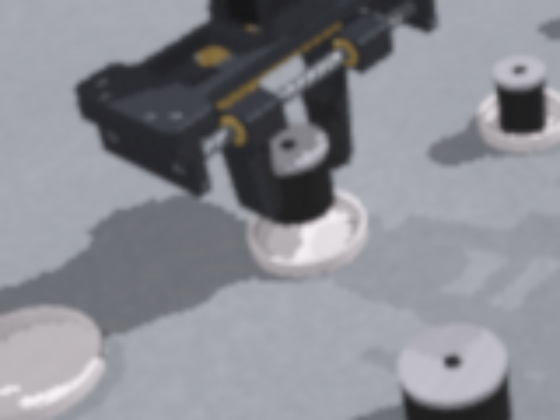

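The medium buffer hangs over its dish, with the buffer bottom at crop (302,207) and the dish at (308,234). Lowering with a slight tilt to stay clear of the joint 6 limit.

Call:
move_arm([
  [2, 0, 5, 1.4, -2.0, 0, 0.9],
  [2, 0, 12, 1.4, -2.0, 0, 0.9],
  [2, 0, 18, 1.4, -2.0, 0, 0.9],
  [2, 0, 18.5, 1.4, -2.0, 0, 0.9],
  [2, 0, 18.5, 1.4, -2.0, 0, 0.9],
])

```text
clock: 11.55
tool_pos: [0.4459, -0.1554, 0.0202]
eef_rot: [0.99, 0.143, -0.018, -0.009]
contact_force: [0.6, -0.6, -1.3]
opening: 0.451
finger_force: 15.0
```

Call:
move_arm([
  [0, 0, 0, 0, 0, 0, 0.35],
  [0, 0, 0, 0, 0, 0, 0.35],
  [0, 0, 0, 0, 0, 0, 0.35],
  [0, 0, 0, 0, 0, 0, 0.35],
])

```text
clock: 12.05
tool_pos: [0.4462, -0.1555, 0.0203]
eef_rot: [0.99, 0.143, -0.018, -0.009]
contact_force: [-0.2, 0.1, 0.5]
opening: 0.652
finger_force: 0.0
```

Call:
move_arm([
  [0, 0, -20, 0, 0, 0, 0.35],
  [0, 0, -60, 0, 0, 0, 0.3],
  [0, 0, -90, -1.4, 2.0, 0, 0],
  [0, 0, -90, -1.4, 2.0, 0, 0],
])

```text
clock: 12.55
tool_pos: [0.45, -0.1569, 0.1118]
eef_rot: [0.99, 0.143, 0.002, 0.001]
contact_force: [-0.1, 0.5, 0.3]
opening: 0.902
finger_force: 0.0
```

```bash
python3 go.py 610,-168,100 610,-168,14
```

```text
clock 12.55 tcp [ 450.  -156.9  111.8] q [ 0.38  0.73 -0.23  2.12  0.48  0.34 -1.53] open 0.902
610,-168,100 -> [150.3  55.9  12.6] dist 161.0
610,-168,14 -> [149.9  55.6  98.6] dist 188.0
```

Next, the large buffer.

Call:
move_arm([
  [50, 18, 0, 0, 0, 0, 0],
  [100, 37, 0, 0, 0, 0, 0],
  [150, 56, 5, 0, 0, 0, 0],
  [150, 56, 40, 0, 0, 0, 0],
  [150, 56, 60, 0, 0, 0, 0],
])

```text
clock: 13.18
tool_pos: [0.6078, -0.1677, 0.0473]
eef_rot: [0.99, 0.143, -0.001, 0.0]
contact_force: [-0.3, 1.1, -0.2]
opening: 1.009
finger_force: 0.0
```

```bash
python3 go.py 610,-168,14; python3 - <<'E'
from plant import eyes
from h import *
s=eyes.snapshot("scene"); np.savez("scene5.npz",**s)
for o in find(s):
  if o[0]=="steel": print(*o)
cv2.imwrite("pics/a6.png",cv2.resize(s["frame"][160:340,150:390],None,fx=3,fy=3)[:,:,::-1])
E
```

```text
clock 13.18 tcp [ 607.8 -167.7   47.3] q [ 0.35  0.96 -0.29  1.66  0.44  0.58 -1.48] open 1.009
610,-168,14 -> [ 2.1  0.9 33.3] dist 33.0
steel 205.0 326.0 625.9 -306.0 59.4 61.1 75 40
steel 279.0 275.0 611.8 -168.6 49.4 51.6 54 40
steel 296.0 254.0 600.6 -121.2 15.0 15.2 15 49
steel 234.0 222.0 443.8 -156.5 40.6 42.6 62 42
steel 422.0 200.0 627.9 159.2 41.4 47.6 35 40
steel 413.0 147.0 473.1 309.3 58.2 62.9 43 39
```

View pics/a6.png

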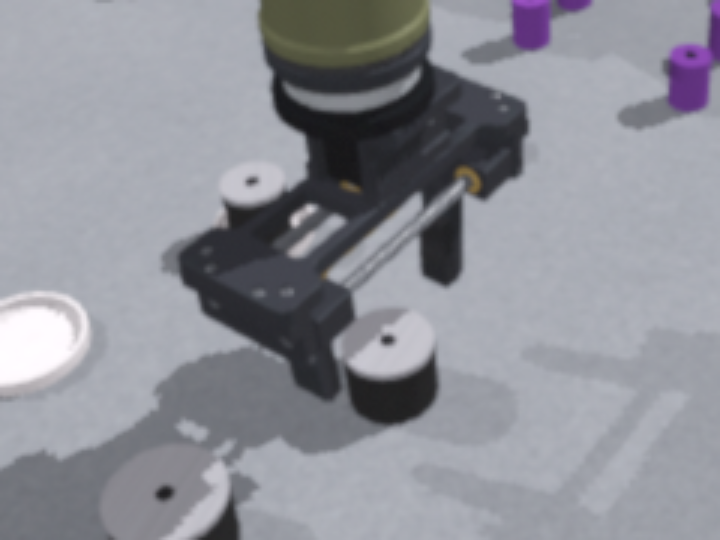

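The medium buffer stands in its dish (top at crop (252,183), height about 43 mm). The fingers straddle the large buffer at (390,360), so I'm descending.

Call:
move_arm([
  [2, 1, 10, 0, 0, 0, 0],
  [2, 1, 25, 0, 0, 0, 0],
  [2, 1, 33, 0, 0, 0, 0],
  [2, 1, 33, 0, 0, 0, 0.8],
  [2, 1, 33, 0, 0, 0, 0.8],
], newtons=20)

```text
clock: 13.85
tool_pos: [0.612, -0.1685, 0.0179]
eef_rot: [0.99, 0.143, 0.001, 0.001]
contact_force: [-0.8, -0.2, -0.4]
opening: 0.797
finger_force: 0.0
```

Call:
move_arm([
  [0, 0, 0, 0, 0, 0, 0.8],
  [0, 0, 0, 0, 0, 0, 0.8],
  [0, 0, 0, 0, 0, 0, 0.8],
  [0, 0, 0, 0, 0, 0, 0.8],
])

```text
clock: 14.35
tool_pos: [0.6119, -0.1681, 0.0179]
eef_rot: [0.99, 0.143, 0.001, 0.001]
contact_force: [-0.7, 1.1, 3.9]
opening: 0.563
finger_force: 20.0
```

Call:
move_arm([
  [0, 0, -30, 0, 0, 0, 0.8],
  [0, 0, -60, 0, 0, 0, 0.8],
  [0, 0, -70, 0, 0, 0, 0.8],
])

```text
clock: 14.72
tool_pos: [0.6124, -0.1687, 0.0889]
eef_rot: [0.99, 0.143, 0.002, 0.001]
contact_force: [0.6, -0.4, -2.7]
opening: 0.56
finger_force: 20.0
```

```bash
python3 held.py 25; python3 go.py 443.5,-312,75 443.5,-312,19
```

```text
109 z 77.23947582867108 87.12390264232725 meas mean [ 632.8 -175.8   82.1]
centre [ 610.9 -170.2] tcp [ 612.5 -168.7   89.2] rms 0.75
lowest dark z [ 81.6  95.  133.4]
clock 14.78 tcp [ 612.5 -168.7   89.2] q [ 0.37  0.91 -0.32  1.64  0.42  0.65 -1.45] open 0.56
443.5,-312,75 -> [-202.6   89.6   13.7] dist 222.0
443.5,-312,19 -> [-202.8   89.5   69.7] dist 232.0
```

Call:
move_arm([
  [-45, 20, 0, 0, 0, 0, 0.8],
  [-95, 42, 0, 0, 0, 0, 0.8],
  [-150, 66, 0, 0, 0, 0, 0.8],
  [-190, 84, 10, 0, 0, 0, 0.8],
  [-202, 90, 30, 0, 0, 0, 0.8],
])

```text
clock: 15.4
tool_pos: [0.4394, -0.3149, 0.0563]
eef_rot: [0.99, 0.14, -0.001, 0.001]
contact_force: [0.1, 0.4, -1.5]
opening: 0.563
finger_force: 20.0
```

Call:
move_arm([
  [0, 0, 10, 0, 0, 0, 0.8],
  [0, 0, 20, 0, 0, 0, 0.8],
  [0, 0, 20, 0, 0, 0, 0.8],
])

```text
clock: 15.78
tool_pos: [0.4443, -0.3104, 0.0366]
eef_rot: [0.99, 0.144, 0.001, 0.0]
contact_force: [-0.2, 0.0, -1.0]
opening: 0.561
finger_force: 20.0
```

```bash
python3 held.py 25; python3 go.py 445,-311,21; python3 - <<'E'
from h import *
s=load("scene","H"); cv2.imwrite("pics/a7.png",cv2.resize(s["frame"][190:320,80:260],None,fx=3.5,fy=3.5)[:,:,::-1])
E
```

```text
126 z 25.079595210618596 35.05102770331739 meas mean [ 464.2 -313.8   29.9]
centre [ 442.7 -312. ] tcp [ 444.4 -310.7   37.1] rms 1.06
lowest dark z [29.2 41.9 80.7]
clock 15.82 tcp [ 444.4 -310.7   37.1] q [ 0.67  0.91 -0.24  1.95  0.57  0.35 -1.3 ] open 0.557
445,-311,21 -> [ 0.5  0.4 16.1] dist 16.0
```

View pics/a7.png

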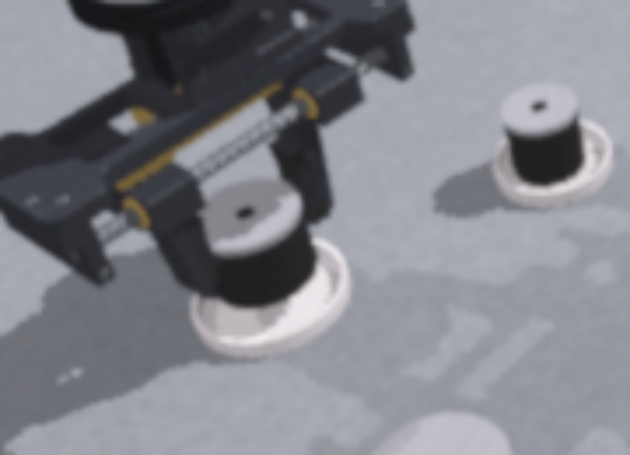

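The large buffer is over its dish: buffer bottom centre about (263,280), dish (270,297). It's about 4 mm left, so I'll nudge it and lower.

Call:
move_arm([
  [3, -2, 6, 0, 0, 0, 0.8],
  [3, -2, 12, 0, 0, 0, 0.8],
  [3, -2, 15.5, 0, 0, 0, 0.8],
  [3, -2, 15.5, 0, 0, 0, 0.8],
])

```text
clock: 16.32
tool_pos: [0.4455, -0.3091, 0.0215]
eef_rot: [0.99, 0.143, 0.001, 0.001]
contact_force: [-0.9, -1.2, -1.1]
opening: 0.562
finger_force: 20.0
```

Call:
move_arm([
  [0, 0, 0, 0, 0, 0, 0.22],
  [0, 0, 0, 0, 0, 0, 0.22],
  [0, 0, 0, 0, 0, 0, 0.22],
  [0, 0, 0, 0, 0, 0, 0.22],
])

```text
clock: 16.82
tool_pos: [0.4458, -0.3092, 0.0219]
eef_rot: [0.99, 0.143, 0.001, 0.001]
contact_force: [-0.7, 0.2, 0.6]
opening: 0.778
finger_force: 0.0
```

Call:
move_arm([
  [0, 0, -20, 0, 0, 0, 0.22],
  [0, 0, -60, 0, 0, 0, 0.2],
  [0, 0, -90, 0, 0, 0, 0],
  [0, 0, -90, 0, 0, 0, 0],
])

```text
clock: 17.32
tool_pos: [0.4468, -0.3097, 0.1137]
eef_rot: [0.99, 0.143, 0.003, 0.002]
contact_force: [0.6, -0.1, -0.3]
opening: 0.995
finger_force: 0.0
```

```bash
python3 go.py 624.5,-305,100 624.5,-305,15
```

```text
clock 17.32 tcp [ 446.8 -309.7  113.7] q [ 0.73  0.79 -0.34  1.92  0.5   0.51 -1.25] open 0.995
624.5,-305,100 -> [171.7  45.6  14.8] dist 178.0
624.5,-305,15 -> [171.3  45.2  99.8] dist 203.0
```

Call:
move_arm([
  [50, 13, 0, 0, 0, 0, 0],
  [105, 28, 0, 0, 0, 0, 0],
  [155, 41, 5, 0, 0, 0, 0],
  [172, 46, 30, 0, 0, 0, 0],
  [172, 46, 45, 0, 0, 0, 0],
])

```text
clock: 17.95
tool_pos: [0.6234, -0.3032, 0.0642]
eef_rot: [0.99, 0.144, -0.0, -0.0]
contact_force: [-1.0, -0.2, -0.4]
opening: 1.0
finger_force: 0.0
```

```bash
python3 go.py 624.5,-305,17; python3 - <<'E'
from plant import eyes
from h import *
s=eyes.snapshot("scene")
for o in find(s):
  if o[0]=="steel": print(*o)
cv2.imwrite("pics/a8.png",cv2.resize(s["frame"][190:390,80:330],None,fx=3,fy=3)[:,:,::-1])
E
```

```text
clock 17.95 tcp [ 623.4 -303.2   64.2] q [ 0.56  1.01 -0.36  1.45  0.45  0.77 -1.25] open 1.0
624.5,-305,17 -> [ 0.6  2.1 47.2] dist 47.0
steel 205.0 326.0 626.0 -306.0 59.6 61.3 78 40
steel 150.0 258.0 438.5 -314.3 37.7 49.8 17 43
steel 239.0 217.0 438.5 -141.7 9.4 34.0 15 42
steel 422.0 200.0 627.3 159.4 41.8 45.6 35 40
steel 298.0 192.0 443.5 -6.9 31.0 35.8 53 42
steel 413.0 146.0 472.8 309.3 57.9 61.9 43 39
```

View pics/a8.png

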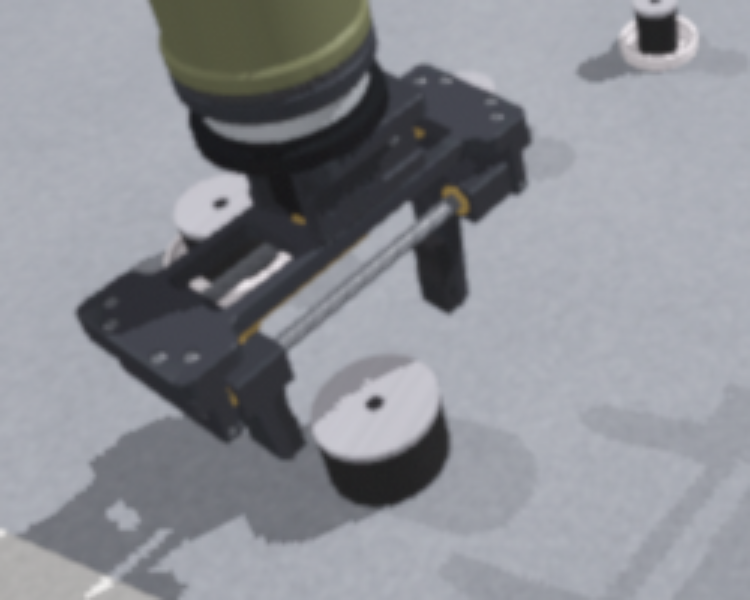

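The fingers straddle the extra-large buffer (top at crop (376,405)), so I'm descending.

Call:
move_arm([
  [1, 2, 15, 0, 0, 0, 0],
  [1, 2, 35, 0, 0, 0, 0],
  [1, 2, 47, 0, 0, 0, 0],
  [1, 2, 47, 0, 0, 0, 0],
  [1, 2, 47, 0, 0, 0, 0.7],
], newtons=25)

```text
clock: 18.62
tool_pos: [0.6257, -0.3063, 0.0207]
eef_rot: [0.99, 0.143, 0.001, 0.001]
contact_force: [0.1, 0.3, -0.2]
opening: 0.912
finger_force: 0.0
```

Call:
move_arm([
  [0, 0, 0, 0, 0, 0, 0.7],
  [0, 0, 0, 0, 0, 0, 0.7],
  [0, 0, 0, 0, 0, 0, 0.7],
  [0, 0, 0, 0, 0, 0, 0.7],
])

```text
clock: 19.12
tool_pos: [0.6255, -0.3058, 0.0208]
eef_rot: [0.99, 0.143, 0.001, 0.001]
contact_force: [-1.1, 1.7, 4.6]
opening: 0.673
finger_force: 25.0
```

Call:
move_arm([
  [0, 0, -30, 0, 0, 0, 0.7],
  [0, 0, -60, 0, 0, 0, 0.7],
  [0, 0, -95, 0, 0, 0, 0.7],
  [0, 0, -95, 0, 0, 0, 0.7],
])

```text
clock: 19.62
tool_pos: [0.6268, -0.3071, 0.1176]
eef_rot: [0.99, 0.143, 0.003, 0.002]
contact_force: [-0.0, 0.5, -2.7]
opening: 0.674
finger_force: 25.0
```

```bash
python3 held.py 30; python3 go.py 560,0,110 600,288,110 
```

```text
221 z 103.48058231797637 113.4208169744605 meas mean [ 651.1 -313.   108.4]
centre [ 625.7 -308.3] tcp [ 625.3 -306.6  115.5] rms 0.63
lowest dark z [106.6 119.9 170.7]
clock 19.68 tcp [ 625.3 -306.6  115.5] q [ 0.58  0.95 -0.39  1.42  0.42  0.85 -1.22] open 0.674
560,0,110 -> [  24.  -312.6    4.5] dist 314.0
600,288,110 -> [ 143.8 -577.5    4. ] dist 595.0
```

Call:
move_arm([
  [10, -45, 0, 0, 0, 0, 0.7],
  [23, -95, 0, 0, 0, 0, 0.7],
  [37, -150, 0, 0, 0, 0, 0.7],
  [50, -205, 0, 0, 0, 0, 0.7],
  [63, -255, 0, 0, 0, 0, 0.7],
])

```text
clock: 20.3
tool_pos: [0.6116, -0.0417, 0.1127]
eef_rot: [0.99, 0.143, -0.001, 0.0]
contact_force: [0.9, -0.4, -2.5]
opening: 0.669
finger_force: 25.0
```

Call:
move_arm([
  [13, -55, 0, 0, 0, 0, 0.7],
  [26, -110, 0, 0, 0, 0, 0.7],
  [40, -165, 0, 0, 0, 0, 0.7],
  [52, -215, 0, 0, 0, 0, 0.7],
  [64, -260, 0, 0, 0, 0, 0.7],
])

```text
clock: 20.92
tool_pos: [0.5995, 0.2253, 0.1122]
eef_rot: [0.99, 0.144, -0.001, 0.001]
contact_force: [-0.2, -0.1, -1.2]
opening: 0.672
finger_force: 25.0
```

Call:
move_arm([
  [10, -35, 0, 0, 0, 0, 0.7],
  [16, -60, 5, 0, 0, 0, 0.7],
  [16, -60, 30, 0, 0, 0, 0.7],
  [16, -60, 55, 0, 0, 0, 0.7],
  [16, -60, 55, 0, 0, 0, 0.7],
])

```text
clock: 21.55
tool_pos: [0.5969, 0.2839, 0.0554]
eef_rot: [0.99, 0.143, -0.003, 0.003]
contact_force: [0.5, 0.0, -1.8]
opening: 0.675
finger_force: 25.0
```

```bash
python3 held.py 30; python3 go.py 600,288,24; python3 - <<'E'
from h import *
s=load("scene","H"); cv2.imwrite("pics/a9.png",cv2.resize(s["frame"][100:250,360:560],None,fx=3.5,fy=3.5)[:,:,::-1])
E
```

```text
86 z 45.29432607141816 55.189894916294136 meas mean [611.2 263.9  49.6]
centre [596.7 282.7] tcp [598.2 284.7  57.2] rms 0.82
lowest dark z [ 42.7  52.  150.7]
clock 21.6 tcp [598.2 284.7  57.2] q [-0.39  0.98 -0.25  1.55  0.34  0.66 -2.08] open 0.671
600,288,24 -> [ 2.8 -2.7 33.2] dist 33.0
```

View pics/a9.png

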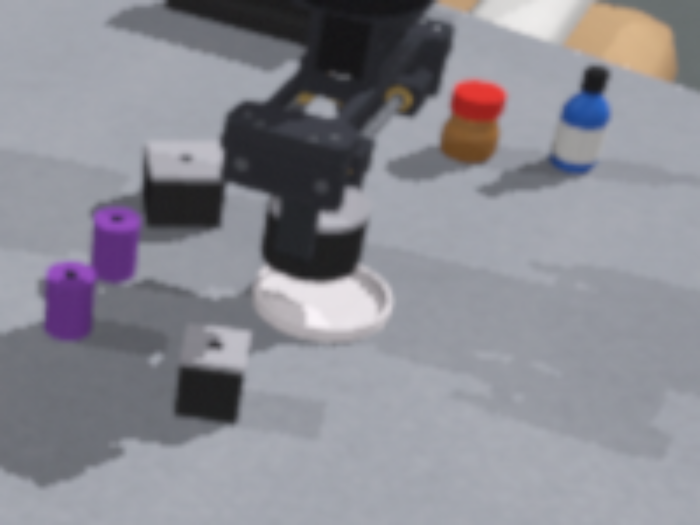

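The buffer hangs over the extra-large dish (rim centre at crop (322,298)), and the blocks are untouched. I'm casting the rim centre from both views.

```bash
python3 - <<'E'
from h import *
print(ray(load("scene","H"),(360+322/3.5,100+298/3.5),.010)*1000)
for n,u,v,w,hh in(("scene",452,185,26,17),("top",211,154,24,24)):
    s=load(n); c=cv2.GaussianBlur(s["frame"].min(-1),(3,3),0)[v-hh:v+hh,u-w:u+w]; bg=np.median(np.r_[c[0],c[-1]])
    m=(c>bg+25).astype(np.uint8); cs=max(cv2.findContours(m,0,cv2.CHAIN_APPROX_NONE)[0],key=len); h=cv2.convexHull(cs)[:,0]+[u-w,v-hh]
    q=np.array([ray(s,p,.01)[:2]*1000 for p in h],np.float32); print(n,bg,cv2.fitEllipse(q))
E
```

```text
[609.91256525 283.78559814  10.        ]
scene 156.0 ((604.498046875, 290.3327331542969), (84.68492126464844, 86.26790618896484), 60.649627685546875)
top 113.0 ((602.7315063476562, 292.5130615234375), (83.72306823730469, 84.89614868164062), 68.54651641845703)
```

Call:
move_arm([
  [7, -4, 5, 0, 0, 0, 0.7],
  [7, -4, 15, 0, 0, 0, 0.7],
  [7, -4, 25, 0, 0, 0, 0.7],
  [7, -4, 29, 0, 0, 0, 0.7],
  [7, -4, 29, 0, 0, 0, 0.7],
])

```text
clock: 22.22
tool_pos: [0.6049, 0.2913, 0.0299]
eef_rot: [0.99, 0.143, 0.001, 0.001]
contact_force: [-0.3, -0.2, -1.7]
opening: 0.677
finger_force: 25.0
```

```bash
python3 go.py 604.5,291.5,24.5;python3 held.py 30
```

```text
clock 22.23 tcp [604.9 291.3  29.9] q [-0.4   1.02 -0.24  1.53  0.35  0.63 -2.09] open 0.677
604.5,291.5,24.5 -> [-0.4 -0.3  5.4] dist 5.0
79 z 18.343558546982 28.159111201924443 meas mean [618.7 270.8  22.6]
centre [605.  290.2] tcp [605.2 291.5  30.3] rms 1.18
lowest dark z [ 16.3  28.4 130.8]
```

Call:
move_arm([
  [0, 0, 3, 0, 0, 0, 0.7],
  [0, 0, 5, 0, 0, 0, 0.7],
  [0, 0, 5, 0, 0, 0, 0.7],
])

```text
clock: 22.65
tool_pos: [0.6052, 0.2915, 0.0253]
eef_rot: [0.99, 0.143, 0.001, 0.001]
contact_force: [0.0, 0.9, -2.2]
opening: 0.671
finger_force: 25.0
```

Call:
move_arm([
  [0, 0, 0, 0, 0, 0, 0.1],
  [0, 0, 0, 0, 0, 0, 0.1],
  [0, 0, 0, 0, 0, 0, 0.1],
  [0, 0, 0, 0, 0, 0, 0.1],
])

```text
clock: 23.15
tool_pos: [0.6054, 0.2917, 0.0256]
eef_rot: [0.99, 0.143, 0.001, 0.001]
contact_force: [-0.3, 1.0, 0.2]
opening: 0.903
finger_force: 0.0
```

Call:
move_arm([
  [0, 0, -20, 0, 0, 0, 0.1],
  [0, 0, -60, 0, 0, 0, 0.1],
  [0, 0, -110, 0, 0, 0, 0.1],
  [0, 0, -150, 0, 0, 0, 0.1],
  [0, 0, -150, 0, 0, 0, 0.1],
])

```text
clock: 23.78
tool_pos: [0.6073, 0.2934, 0.1809]
eef_rot: [0.99, 0.143, 0.005, -0.001]
contact_force: [0.6, 0.2, -0.0]
opening: 0.898
finger_force: 0.0
```

```bash
python3 go.py; python3 - <<'E'
from plant import eyes
from h import *
s=eyes.snapshot("scene")
for o in find(s):
  if o[0] in("steel","purple"): print(*o)
cv2.imwrite("pics/fin.png",s["frame"][:,:,::-1])
E
```

```text
clock 23.77 tcp [607.3 293.4 180.9] q [-0.37  0.83 -0.3   1.46  0.28  0.88 -2.04] open 0.898
steel 154.0 259.0 443.1 -310.2 50.6 51.8 78 43
steel 234.0 222.0 444.4 -156.2 41.4 43.6 62 43
steel 422.0 200.0 627.2 159.5 41.8 45.4 35 40
steel 299.0 191.0 443.3 -6.2 29.2 35.9 53 42
steel 455.0 172.0 605.3 291.0 61.4 62.9 49 43
steel 413.0 147.0 473.1 309.3 58.2 63.0 43 39
purple 380.0 180.0 524.2 146.9 28.1 41.9 46 39
purple 393.0 164.0 498.2 213.7 28.9 41.4 44 39
purple 327.0 161.0 387.8 113.3 27.3 42.7 50 39
purple 341.0 148.0 366.0 175.7 27.1 42.6 49 39
purple 495.0 65.0 281.8 931.5 21.7 69.5 42 264
```

View pics/fin.png

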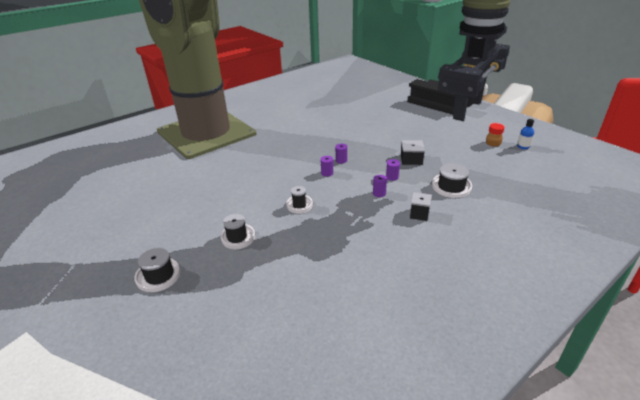

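All four buffers stand in their dishes, with tops at 42–43 mm: small (299,191), medium (234,222), large (154,259) and extra-large (455,172). The blocks and purple cylinders have not moved.

```bash
python3 -c "from plant import finish_job; print(finish_job())"
```

```text
the job is handed in; nothing more can be done
None
```

All four buffers stand upright, steel face up, in their matching dishes, the two square blocks were not moved, and the job was handed in at about 24 s on the robot's clock.

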